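Serve a set of three battery cells from the gravity dispenser

ROBOT

A 6-joint arm with a two-finger parallel gripper is mounted at the origin on the work surface. World frame = base frame: x ahead of the robot, y to its left, z up, the work surface at z = 0. Lengths are in mm, angles in degrees, forces in N, time in s.
With the tool pointing down it reaches from about 300 to 775 mm from the base axis. Payload 14.6 kg.
Tool frame: the origin (TCP) lies midway between the tips of the shut fingers; the grasp point (between the pads) lies 19 mm behind it (r.pinch_z is the distance from the TCP to the grasp point, in mm); z points along the fingers, y is the direction in which the jaws open and shut (so a half turn about z gives the same grasp; the last joint's range is limited). The gripper opens to 85 mm and grips with 20 to 120 N. Pads are 22 mm wide; open, the fingers measure 114 mm over their backs; the gripper's body (76 mm by 85 mm) begins 54 mm behind the grasp point. The pads swing forward as they close: fully open they stand 13 mm farther back than shut.
Start: joints at [72.903, 17.183, 87.147, -0, 75.671, -3.816], TCP at [126.349, 535.281, 231.281] pointing down, gripper open.
Joint ranges: [-173.82, 173.82], [-45.26, 126.66], [13.44, 144.39], [-59.66, 239.66], [0, 175.72], [-146.38, 146.38]. Speed limits (degrees/s): [127.2, 127.2, 147.25, 180, 180, 180].

INTERFACE

Orientations are given as [roll, pitch, yaw] about the fixed x, y, z axes, in that order (R = Rz(yaw) Ry(pitch) Rx(roll)).
In Python, from cell import r, eyes gives the robot as it stands.
- The arm moves only by the tool carry_out, never from a script. Its argument "targets" is a list of rows, each a list of 3 entries, a list of its own where there are three numbers: the opening in per cent of the stroke, from 0 (shut) to 100 (fully open), then the shift along the tool's x, y, z in cm, then the turn about the tool's z in rad. In form: [[claw, [x, y, z], twist], ...]. A call has 1 to 10 rows; each row is the pose to reach, as a shift and turn from the pose measured when the call began, along the tool's axes at that moment; what a row does not reach only later rows make up. A row lasts 1/12 s, in which the tool goes at most 41.7 mm and 7.16 degrees, less where a joint would pass 70% of its speed; a pose out of reach is approached as far as the arm can. A call with a gripper value outside its range is refused whole. The fingers move at their own pace and stop on an object; "grip_force" is the grip in N (left out, the last holds). Time passes only in rows, so rows that repeat a pose let the fingers close. It gives the time, the measured TCP pose, the force and the opening at its end, in the units of the state.
- r.read_state(): the state, without advancing time (a new reading comes with each control period).
- eyes.camera(name): name is "side" or "top"; returns a dict with "img" (384x512x3 uint8, blue, green, red), "K" (3x3 intrinsics, pixels), "position" and "rotation" of the camera in the world. Camera axes: x right, y up, looking along -z (the intrinsics and any distortion apply to the point x, -y, -z); pixel columns grow to the right and rows downward; lengths in mm; the calibration is good to about 2 mm. A picture is of the moment at which its call begins. There is no depth.
- r.sign_off(): hands the job in, once; it reports no verdict.
Trained networks look in a picture, given as the dict that the camera call returned (one of the last four; its "shot" number tells which), for a name from the list of things; names that differ only in an ending like _2 or _b are one class to them, and where a whole thing is asked for, a point or a joint stands for the part that bears it (a point fixed in the world has none). Each returns a list of dicts, best first, with "confidence" (0 to 1); they miss things now and then, are a little off and sometimes report something else, mostly with a low value. They report only what shows in the picture. A call takes as long as a camera call.
- eyes.search_frame(picture, thing): "pixel" ([column, row] in pixels, amid what is visible of it).
- eyes.silhouettes(picture, thing): "region" (384x512 bool, what is visible of it) and "pixel" ([column, row] in pixels, amid what is visible of it).
The state is a dict: "time_s": time; "joints": joint angles; "dq": joint speeds; "effort": joint torques, N m; "position": TCP position; "orientation": TCP orientation; "ft_force": force on the tool from outside, world axes, zero at the start; "ft_torque": the same for the moment, N m; "finger_gap": finger opening in mm.
Only numpy, scipy, OpenCV 4.12 (cv2) and the standard library are available. Lean on these libraries where they do the work, as an engineer would, in place of code of your own. Each camera call takes 0.05 s, during which the arm holds its last target.

TASK

Let one set of three thin cells out of the thin-cell battery dispenser: with a fingertip press the black paddle of its rocking lever all the way down, so that the other end lifts the gate, keep it down until the three cells have rolled to the end of the trough, then let it come back up and move clear, with the remaining thin cells held behind the gate. Do not touch or pick up any cell, and leave the thick-cell dispenser and everything else on the table as it is.

Things in the scene. Friction and masses are not known exactly. Their poses are not given: they have to be found in the camera images.
- thin_dispenser: Target: aluminium chute, 54 mm wide, walls 10 mm high, on a grey base plate 190 x 84 mm fixed to the table; five thin cells lie in it crosswise and roll down its 14 degree slope along its +x, past a gate into an open trough with an end lip. A steel yoke lever rocks on pins at the side walls: black paddle at the -x end, gate blade at the other. Origin: centre of the base's underside, z up.
- thin_lever (a joint): Lever of the thin-cell dispenser, rad: 0 at rest (gate down), 0.44 fully pressed, at its stop. At about 0.36 the gate lets go; a second blade then holds all but the first three cells back until the lever returns. Pivot: x 0.000, z 0.056 in the dispenser. Sprung: 2 N on the paddle starts it, 4 N holds it down; let go, it returns to 0 by itself.
- thin_paddle (a point): Centre of the top face of the black paddle, 32 mm (along the chute) x 34 mm (across), 5 mm thick; at rest 105 mm above the table, sloping 14 degrees (outer, -x, edge higher). It moves with the lever: fully pressed it is 39 mm lower and 14 mm farther toward the dispenser's -x. Nothing stands over it; the rest of this dispenser is lower than the resting paddle.
- thin_gate (a point): Point on the chute floor at the gate of the thin-cell dispenser, 38 mm above the table. Cells on its +x side (dispenser frame) are out, on its -x side still held.
- thin_trough_end (a point): Point on the trough floor at the end lip of the thin-cell dispenser, 76 mm down the slope from the gate; served cells come to rest against it in a row, which takes about 1 s from when the gate is lifted.
- thin1: Thin cell number 1 counted from the gate at the start: black cylinder 14.5 mm diameter, 50 mm long with a brass-coloured third at one end, 24 g. Origin at its centre; y along its axis; turns as it rolls.
- thin2: Thin cell number 2 counted from the gate at the start: black cylinder 14.5 mm diameter, 50 mm long with a brass-coloured third at one end, 24 g. Origin at its centre; y along its axis; turns as it rolls.
- thin3: Thin cell number 3 counted from the gate at the start: black cylinder 14.5 mm diameter, 50 mm long with a brass-coloured third at one end, 24 g. Origin at its centre; y along its axis; turns as it rolls.
- thin4: Thin cell number 4 counted from the gate at the start: black cylinder 14.5 mm diameter, 50 mm long with a brass-coloured third at one end, 24 g. Origin at its centre; y along its axis; turns as it rolls.
- thin5: Thin cell number 5 counted from the gate at the start: black cylinder 14.5 mm diameter, 50 mm long with a brass-coloured third at one end, 24 g. Origin at its centre; y along its axis; turns as it rolls.
- thick_dispenser: Not to be worked: aluminium chute, 54 mm wide, walls 19 mm high, on a grey base plate 190 x 84 mm fixed to the table; three thick cells lie in it crosswise and roll down its 14 degree slope along its +x, past a gate into an open trough with an end lip. A steel yoke lever rocks on pins at the side walls: black paddle at the -x end, gate blade at the other. Origin: centre of the base's underside, z up.
- thick_lever (a joint): Rocking lever of the thick-cell dispenser, rad: 0 at rest. Not to be pressed.
- thick1: Thick cell number 1 counted from the gate: black cylinder 26 mm diameter, 50 mm long with a brass-coloured third at one end. Origin at its centre. To be left.
- thick2: Thick cell number 2 counted from the gate: black cylinder 26 mm diameter, 50 mm long with a brass-coloured third at one end. Origin at its centre. To be left.
- thick3: Thick cell number 3 counted from the gate: black cylinder 26 mm diameter, 50 mm long with a brass-coloured third at one end. Origin at its centre. To be left.
- battery_case: Open black three-cell battery case, 68 x 60 x 17 mm, lying loose between the dispensers. Origin under its centre. To be left.
- mouse: White computer mouse, 104 x 60 x 34 mm, loose. Origin under its middle. To be left.
- controller: Grey and white controller unit with a circuit board and black battery cover, 100 x 75 x 38 mm, loose. Origin under its centre. To be left.
- block_robot: Small robot of white and teal 20 mm blocks, 40 x 60 x 100 mm, loose. Origin under its front. To be left.
- block_model: Flat model of 20 mm blocks in several colours, 80 x 80 x 23 mm, loose. Origin under its middle. To be left.
- screwdriver: Screwdriver 160 mm long lying loose. Origin under its middle. To be left.

How it is judged (in metres and radians):
On the way, in this order (a step that is already met when the one before it is completed fails the run):
1. the thin-cell lever is being pressed down (value of joint thin_lever above 0.12 rad).
2. with the lever still all the way down, three thin cells have rolled into the trough (value of joint thin_lever above 0.37 rad and x of thin1 in the frame of thin_dispenser between 0.045 and 0.1 m and y of thin1 in the frame of thin_dispenser between -0.02 and 0.02 m and z of each of thin1, thin2, thin3 in the frame of thin_dispenser below 0.045 m and x of thin2 in the frame of thin_dispenser between 0.045 and 0.1 m and y of thin2 in the frame of thin_dispenser between -0.02 and 0.02 m and x of thin3 in the frame of thin_dispenser between 0.045 and 0.1 m and y of thin3 in the frame of thin_dispenser between -0.02 and 0.02 m), for 0.1 s.
At the end, for the whole second after the job is handed in: The first three thin cells lie at rest (under 20 mm/s) in the trough, at least 25 mm past the gate; the other two are still behind the gate; the thin-cell lever is back up (under 0.06 rad); the thick-cell lever is up (under 0.06 rad) and its cells have not moved more than 10 mm (x of thin1 in the frame of thin_dispenser between 0.045 and 0.1 m and y of thin1 in the frame of thin_dispenser between -0.02 and 0.02 m and z of each of thin1, thin2, thin3 in the frame of thin_dispenser below 0.045 m and x of thin2 in the frame of thin_dispenser between 0.045 and 0.1 m and y of thin2 in the frame of thin_dispenser between -0.02 and 0.02 m and x of thin3 in the frame of thin_dispenser between 0.045 and 0.1 m and y of thin3 in the frame of thin_dispenser between -0.02 and 0.02 m and x of each of thin4, thin5 in the frame of thin_dispenser below 0.02 m and value of joint each of thin_lever, thick_lever below 0.06 rad and linear speed of each of thin1, thin2, thin3, thin4, thin5, thick1, thick2, thick3 below 0.02 m/s and distance of each of thick1, thick2, thick3 from where it was at the start of the episode below 0.01 m); the robot touches nothing.
It fails at once if a cell was touched by the robot (contact force between any of the fingers, the arm and thin1 above 0.2 N or contact force between any of the fingers, the arm and thin2 above 0.2 N or contact force between any of the fingers, the arm and thin3 above 0.2 N or contact force between any of the fingers, the arm and thin4 above 0.2 N or contact force between any of the fingers, the arm and thin5 above 0.2 N or contact force between any of the fingers, the arm and thick1 above 0.2 N or contact force between any of the fingers, the arm and thick2 above 0.2 N or contact force between any of the fingers, the arm and thick3 above 0.2 N).
It fails at once if a cell was lifted more than 105 mm above the table (height (world z) of any of thin1, thin2, thin3, thin4, thin5, thick1, thick2, thick3 above 0.105 m).
It fails at once if a fourth thin cell was let out (more than 25 mm past the gate) (x of any of thin4, thin5 in the frame of thin_dispenser above 0.045 m).
It fails at once if the thick-cell lever was pressed (over 0.12 rad) (value of joint thick_lever above 0.12 rad).
It fails at once if a bystander was moved or lifted more than 20 mm (distance of any of battery_case, mouse, controller, block_robot, block_model, screwdriver from where it was at the start of the episode above 0.02 m).
It also fails if it takes over 29 s, if anything falls off the work surface, if the arm or the gripper's body presses on something with over 40 N, if the wrist force passes 120 N, or if a joint passes its speed limit or range.

## Working session

There is one attempt and no reset: what is moved stays moved. The work goes in short steps, Python scripts to look and compute and a tool call to move; the robot and the scene stay as the last step left them, time stands still between calls to the robot, and variables do not carry over. Pictures are saved under pics/ and viewed, and the job is handed in when it is done.

Besides the shell and the picture viewer there is one more tool, called after "Emit:" by a JSON object that holds its "api" and its "payload". carry_out: Moves the arm, as the interface text tells. Its arguments: {"type":"object","properties":{"targets":{"type":"array","items":{"type":"array"}},"grip_force":{"type":"number"}},"required":["targets"]}

```bash
mkdir -p pics; cat > h.py <<'E'
import numpy as np,cv2
from cell import r,eyes
def ray(p,px):
    K=np.array(p["K"]);R=np.array(p["rotation"]);c=np.array(p["position"])
    d=np.linalg.inv(K)@np.array([px[0],px[1],1.]);d=R@np.array([d[0],-d[1],-d[2]])
    return c,d
def onz(p,px,z):
    c,d=ray(p,px);return c+d*(z-c[2])/d[2]
def proj(p,X):
    K=np.array(p["K"]);R=np.array(p["rotation"]);c=np.array(p["position"])
    q=R.T@(np.array(X)-c);q=K@np.array([q[0],-q[1],-q[2]]);return q[:2]/q[2]
E
python3 - <<'E'
from h import *
for n in ("top","side"):
    p=eyes.camera(n);print(n,p["position"],[k for k in p])
    cv2.imwrite(f"pics/{n}0.png",p["img"])
    for t in ("thin_dispenser","thin_paddle","thin_gate","thin_trough_end","thin1","thin3","thin5","thick_dispenser","thick_lever","thick1"):
        print(t,[(np.round(d["pixel"],1).tolist(),round(d["confidence"],2)) for d in eyes.search_frame(p,t)][:3])
print(r.read_state())
E
```

```text
top [ 482.7294912    14.11587346 1705.65510366] ['img', 'K', 'position', 'rotation', 'shot']
thin_dispenser [([316.7, 168.0], 0.66)]
thin_paddle [([327.2, 176.4], 0.91)]
thin_gate [([315.4, 169.3], 0.96), ([328.3, 192.1], 0.21)]
thin_trough_end [([313.9, 166.7], 0.88)]
thin1 [([316.5, 169.7], 0.43), ([319.5, 176.4], 0.43), ([323.1, 180.7], 0.39)]
thin3 [([316.5, 169.7], 0.43), ([319.5, 176.4], 0.43), ([323.1, 180.7], 0.39)]
thin5 [([316.5, 169.7], 0.43), ([319.5, 176.4], 0.43), ([323.1, 180.7], 0.39)]
thick_dispenser [([208.3, 164.1], 0.61)]
thick_lever [([316.7, 168.6], 0.74), ([205.1, 178.5], 0.52)]
thick1 [([205.8, 163.4], 0.44), ([202.4, 175.1], 0.41)]
side [ 232.04014    1272.18660862 1138.25748171] ['img', 'K', 'position', 'rotation', 'shot']
thin_dispenser [([275.4, 164.9], 0.59)]
thin_paddle [([279.6, 153.2], 0.48)]
thin_gate [([276.3, 161.7], 0.85)]
thin_trough_end [([274.9, 164.7], 0.71)]
thin1 []
thin3 []
thin5 []
thick_dispenser [([225.7, 234.8], 0.88)]
thick_lever [([203.9, 327.1], 0.69)]
thick1 [([237.5, 223.7], 0.43)]
{'time_s': 1.1, 'joints': array([ 7.29018168e+01,  1.71816103e+01,  8.71453174e+01, -5.34611808e-04,
        7.56688222e+01, -3.81710658e+00]), 'dq': array([ 0.06187479, -0.03131058,  0.01176891, -0.03854575, -0.17750832,
       -0.04567271]), 'effort': array([ 1.47325086e-04, -5.43348634e+01, -3.61977553e+01, -8.69670339e-05,
        7.07088730e-04, -2.83146375e-05]), 'position': array([126.36924404, 535.2940243 , 231.30548651]), 'orientation': array([1.79995794e+02, 7.99769437e-04, 1.66719056e+02]), 'ft_force': array([-0.17004909,  0.13080884, -0.05905673]), 'ft_torque': array([-0.03244608, -0.00098869, -0.03600483]), 'finger_gap': 85.48410942618561}
```

```bash
python3 - <<'E'
import cv2
a=cv2.imread("pics/top0.png");b=cv2.imread("pics/side0.png")
cv2.imwrite("pics/top0c.png",cv2.resize(a[120:240,270:370],None,fx=5,fy=5,interpolation=cv2.INTER_CUBIC))
cv2.imwrite("pics/side0c.png",cv2.resize(b[110:220,220:340],None,fx=5,fy=5,interpolation=cv2.INTER_CUBIC))
E
```

```text
(no output)
```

View pics/top0.png

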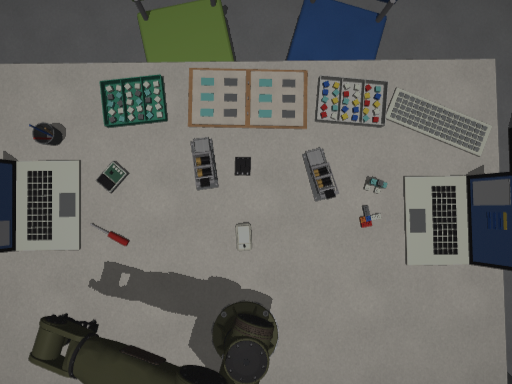

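View pics/side0.png

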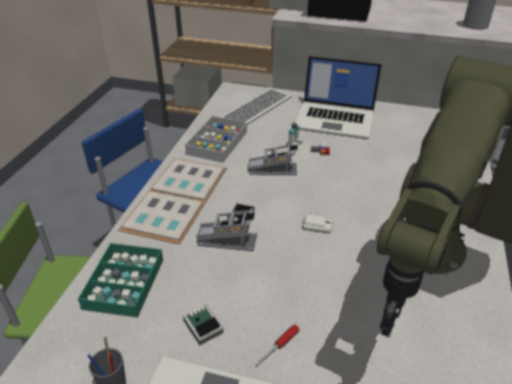

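```bash
sleep 0
```

```text
(no output)
```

View pics/top0c.png

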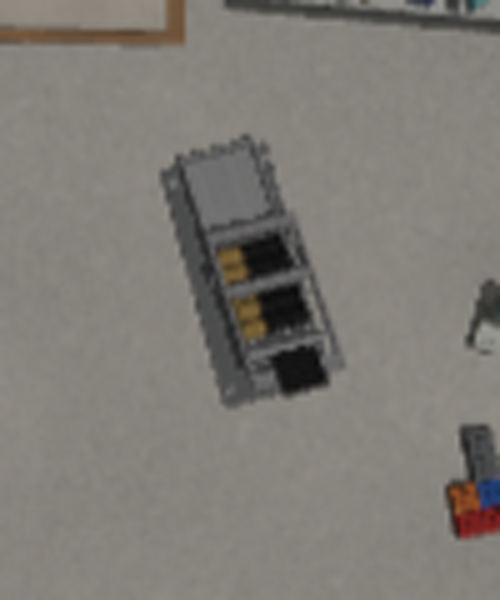

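View pics/side0c.png

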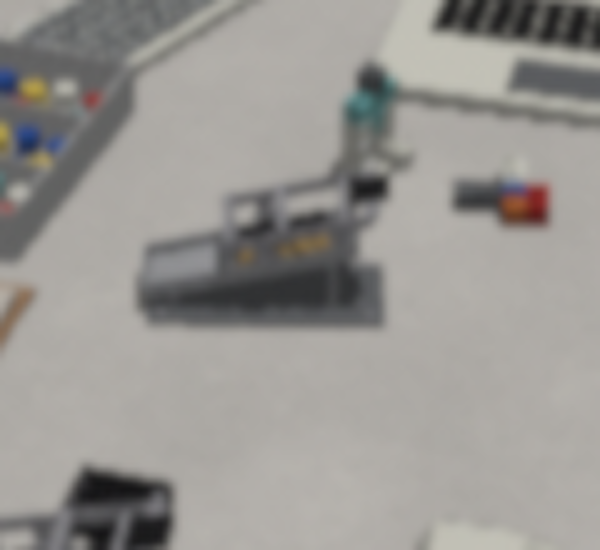

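```bash
python3 - <<'E'
from h import *
p=eyes.camera("top");s=eyes.camera("side")
def blob(p,roi,thr):
    x0,y0,x1,y1=roi;g=p["img"][y0:y1,x0:x1].max(2);m=(g<thr).astype(np.uint8)
    n,l,st,c=cv2.connectedComponentsWithStats(m);i=1+np.argmax(st[1:,4]);return c[i]+[x0,y0],st[i]
for thr in(40,55,70):
  a,_=blob(p,(322,187,340,201),thr);b,_2=blob(s,(287,140,300,152),thr)
  A=onz(p,a,105);print(thr,a,b,A,proj(s,A),_[4],_2[4])
  c1,d1=ray(p,a);c2,d2=ray(s,b)
  t=np.linalg.lstsq(np.c_[d1,-d2],c2-c1,rcond=None)[0];print(c1+d1*t[0],c2+d2*t[1])
f=lambda q:(q[0]/5+270,q[1]/5+120)
for q in((165,172),(228,403),(343,368)):print(onz(p,f(q),6))
# chute axis via top dark lines
print("bot",[ (d["pixel"],d["confidence"]) for d in eyes.silhouettes(p,"thin_dispenser")][:2])
m=eyes.silhouettes(p,"thin_dispenser")[0]["region"].astype(np.uint8)
box=cv2.minAreaRect(cv2.findNonZero(m));print(box,[onz(p,q,6).round() for q in cv2.boxPoints(box)])
E
```

```text
Traceback (most recent call last):
  File "h.py", line 8, in onz
    c,d=ray(p,px);return c+d*(z-c[2])/d[2]
                                      ~^^^
IndexError: invalid index to scalar variable.
```

```bash
python3 - <<'E'
from h import *
p=eyes.camera("top");print(p["rotation"],p["K"])
E
```

```text
[  2.23317536  -0.88064409 -90.86182125] [[443.85002371   0.         245.59999731]
 [  0.         443.85002371 189.26445746]
 [  0.           0.           1.        ]]
```

```bash
sed -i 's/R=np.array(p\["rotation"\])/R=Rot.from_euler("xyz",p["rotation"],degrees=True).as_matrix()/; 1a from scipy.spatial.transform import Rotation as Rot' h.py
python3 - <<'E'
from h import *
p=eyes.camera("top");s=eyes.camera("side")
def blob(p,roi,thr):
    x0,y0,x1,y1=roi;g=p["img"][y0:y1,x0:x1].max(2);m=(g<thr).astype(np.uint8)
    n,l,st,c=cv2.connectedComponentsWithStats(m);i=1+np.argmax(st[1:,4]);return c[i]+[x0,y0],st[i]
for thr in(40,55,70):
  a,_=blob(p,(322,187,340,201),thr);b,_2=blob(s,(287,140,300,152),thr)
  A=onz(p,a,105);print(thr,a,b,A,proj(s,A),_[4],_2[4])
  c1,d1=ray(p,a);c2,d2=ray(s,b)
  t=np.linalg.lstsq(np.c_[d1,-d2],c2-c1,rcond=None)[0];print(c1+d1*t[0],c2+d2*t[1])
f=lambda q:(q[0]/5+270,q[1]/5+120)
for q in((165,172),(228,403),(343,368)):print(onz(p,f(q),6))
m=eyes.silhouettes(p,"thin_dispenser")[0]["region"].astype(np.uint8)
box=cv2.minAreaRect(cv2.findNonZero(m));print(box,[onz(p,q,6).round() for q in cv2.boxPoints(box)])
# TCP check
print(proj(s,r.read_state()["position"]),proj(p,r.read_state()["position"]))
for z in(0,40,105):print(z,proj(p,[430,-230,z]))
E
```

```text
40 [329.26153846 193.23076923] [293.  147.5] [ 526.04403371 -313.95842398  105.        ] [292.65931916 146.90889617] 65 8
[ 526.12712665 -314.58778898  101.92936536] [ 524.74268534 -314.85433624  101.94653386]
55 [329.15584416 193.31168831] [293.05882353 147.11764706] [ 525.75675245 -313.56827215  105.        ] [292.71052635 146.97219716] 77 17
[ 525.7757939  -313.71328676  104.29163989] [ 524.42823365 -313.97269706  104.30852224]
70 [329.03571429 193.3452381 ] [292.92 147.32] [ 525.6416839  -313.12957889  105.        ] [292.71576802 147.03563073] 84 25
[ 525.68106252 -313.42987756  103.53114963] [ 524.86218507 -313.58783473  103.54148973]
[ 679.81372434 -236.14358308    6.        ]
[ 501.19984683 -281.0269258     6.        ]
[ 526.77867994 -370.21629517    6.        ]
((319.66241455078125, 173.95220947265625), (51.41070556640625, 24.999937057495117), 73.61045837402344) [array([ 686., -226.,    6.]), array([ 712., -320.,    6.]), array([ 521., -371.,    6.]), array([ 495., -278.,    6.])]
[389.52377125 322.82014387] [ 80.92012127 318.05727748]
0 [302.4826063  219.34427728]
40 [304.0108853  219.65063749]
105 [306.65706043 220.1810922 ]
```

Emit:
{"api": "carry_out", "payload": {"targets": [[0, [-2.8, -2.7, 0], 0.12], [0, [-5.6, -5.4, 0], 0.24], [0, [-8.4, -8.1, 0], 0.36], [0, [-11.2, -10.8, 0], 0.48], [0, [-14, -13.5, 0], 0.6], [0, [-16.8, -16.2, 0], 0.72], [0, [-19.6, -18.9, 0], 0.84], [0, [-22.4, -21.6, 0], 0.96], [0, [-25.2, -24.3, 0], 1.08], [0, [-28, -27, 0], 1.2]]}}

```text
time_s: 2.23
position: [337.4, 206.4, 231.6]
orientation: [180.0, -0.0, 97.6]
ft_force: [0.2, 0.1, 0.0]
finger_gap: 0.2
```

Emit:
{"api": "carry_out", "payload": {"targets": [[0, [-3.8, 0.83, 0], 0.12], [0, [-7.6, 1.66, 0], 0.24], [0, [-11.4, 2.49, 0], 0.36], [0, [-15.2, 3.32, 0], 0.48], [0, [-19, 4.15, 0], 0.6], [0, [-22.8, 4.98, 0], 0.72], [0, [-26.6, 5.81, 0], 0.84], [0, [-30.4, 6.64, 0], 0.96], [0, [-34.2, 7.47, 0], 1.08], [0, [-38, 8.3, 0], 1.2]]}}

```text
time_s: 3.07
position: [470.4, -161.3, 231.7]
orientation: [180.0, -0.1, 28.5]
ft_force: [0.9, 1.4, 0.6]
finger_gap: -0.1
```

Emit:
{"api": "carry_out", "payload": {"targets": [[0, [-0.6, 4, 0], 0.12], [0, [-1.2, 8, 0], 0.236], [0, [-1.8, 12, 2], 0.236], [0, [-2.46, 16, 5], 0.236], [0, [-2.46, 16, 8], 0.236], [0, [-2.46, 16, 8], 0.236], [0, [-2.46, 16, 8], 0.236]]}}

```text
time_s: 3.65
position: [524.6, -313.3, 150.3]
orientation: [-179.8, 0.1, 15.0]
ft_force: [0.7, 0.4, 0.1]
finger_gap: 0.0
```

```bash
python3 - <<'E'
from h import *
t=eyes.camera("top");s=eyes.camera("side");st=r.read_state();print(st["time_s"],st["position"],st["orientation"],proj(s,st["position"]),proj(s,[525.7,-313.5,105]))
a=cv2.resize(s["img"][90:190,220:340],None,fx=6,fy=6,interpolation=cv2.INTER_CUBIC);cv2.imwrite("pics/s1.png",a)
a=cv2.resize(t["img"][130:230,270:390],None,fx=6,fy=6,interpolation=cv2.INTER_CUBIC);cv2.imwrite("pics/t1.png",a)
E
```

```text
3.75 [ 525.86938439 -313.12981591  153.87937426] [ 1.79900076e+02 -1.58168146e-01  1.50414180e+01] [293.22609508 136.22498673] [292.72112061 146.98351865]
```

View pics/s1.png

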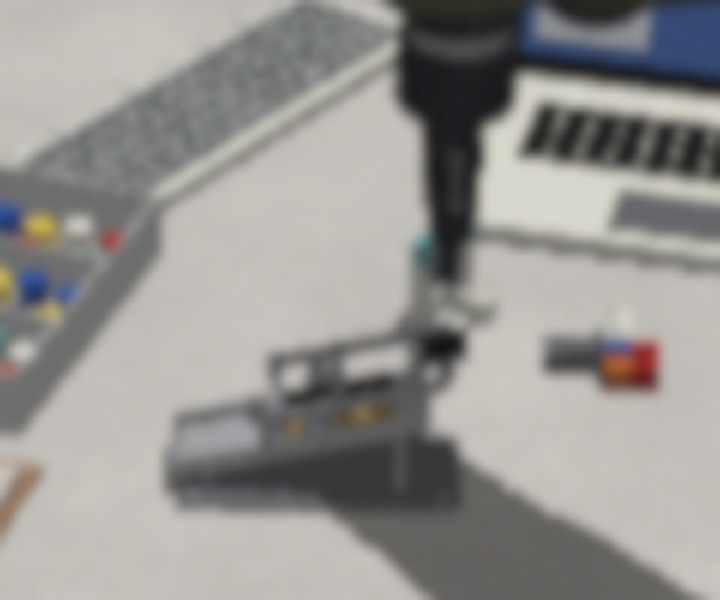

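View pics/t1.png

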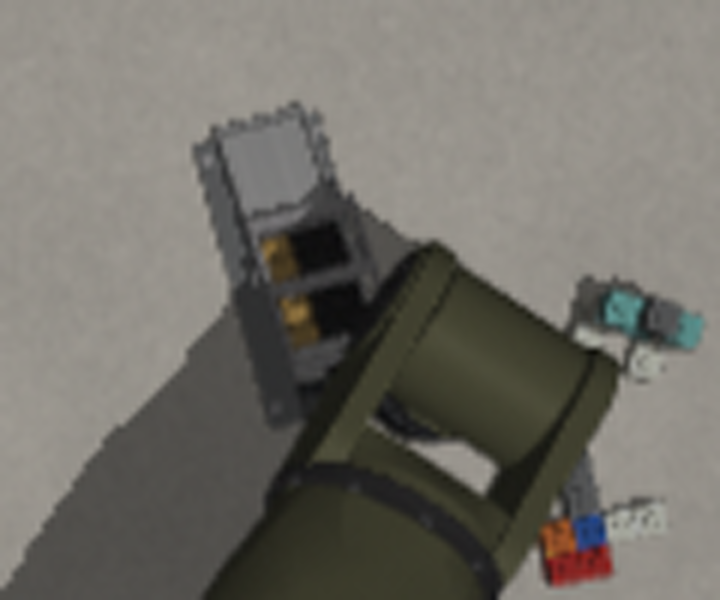

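Emit:
{"api": "carry_out", "payload": {"targets": [[0, [0, 0, 2], 0], [0, [0, 0, 4], 0], [0, [0, 0, 4], 0], [0, [0, 0, 4], 0]]}}

```text
time_s: 4.08
position: [526.4, -312.7, 115.7]
orientation: [179.8, -0.2, 15.1]
ft_force: [-0.2, -0.2, -0.0]
finger_gap: -0.6
```

Emit:
{"api": "carry_out", "payload": {"targets": [[0, [0, 0, 0.8], 0], [0, [-0.4, 0, 1.5], 0], [0, [-0.8, 0, 2.3], 0], [0, [-1.1, 0, 3.1], 0], [0, [-1.3, 0, 3.9], 0], [0, [-1.4, 0, 4.6], 0], [0, [-1.4, 0, 4.8], 0], [0, [-1.4, 0, 4.8], 0]]}}

```text
time_s: 4.75
position: [512.3, -316.8, 67.8]
orientation: [179.9, -0.1, 15.1]
ft_force: [-10.8, 0.4, 12.3]
finger_gap: 0.1
```

```bash
python3 - <<'E'
from h import *
t=eyes.camera("top");s=eyes.camera("side");st=r.read_state();print(st["time_s"],st["position"],st["ft_force"])
a=cv2.resize(s["img"][90:190,220:340],None,fx=6,fy=6,interpolation=cv2.INTER_CUBIC);cv2.imwrite("pics/s2.png",a)
a=cv2.resize(t["img"][130:230,270:390],None,fx=6,fy=6,interpolation=cv2.INTER_CUBIC);cv2.imwrite("pics/t2.png",a)
E
```

```text
4.85 [ 512.31027154 -316.76388923   67.8376435 ] [-10.87029648  -0.59726964  13.0552227 ]
```

View pics/s2.png

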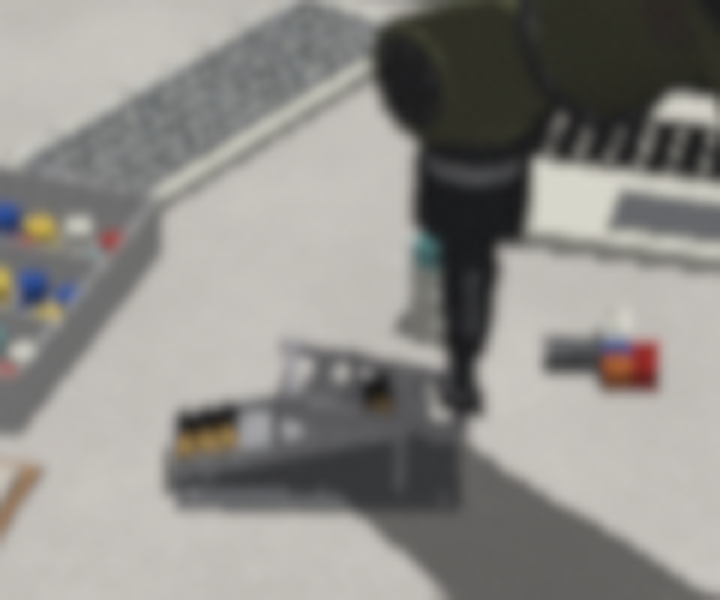

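View pics/t2.png

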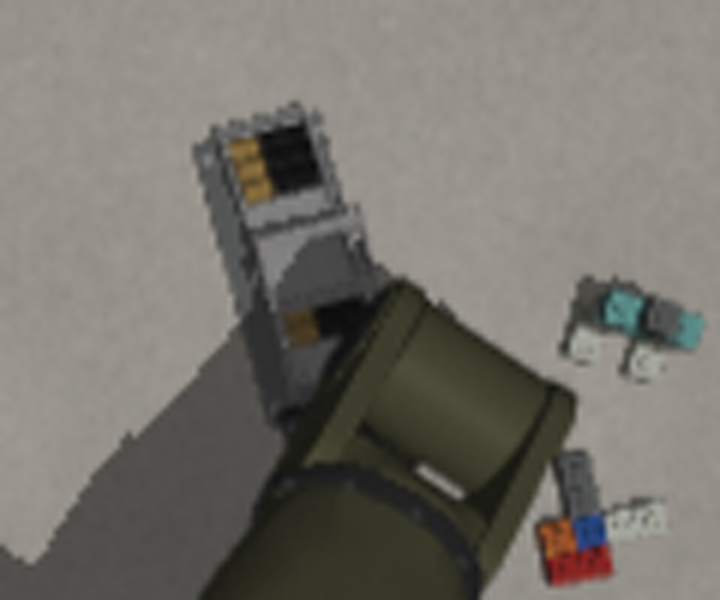

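Emit:
{"api": "carry_out", "payload": {"targets": [[0, [-0.15, 0, 0], 0], [0, [-0.2, 0, 0.15], 0], [0, [-0.2, 0, 0.15], 0], [0, [-0.2, 0, 0.15], 0], [0, [-0.2, 0, 0.15], 0], [0, [-0.2, 0, 0.15], 0]]}}

```text
time_s: 5.35
position: [511.0, -317.5, 67.4]
orientation: [179.8, -0.2, 15.1]
ft_force: [-2.2, 2.1, 13.3]
finger_gap: 0.2
```

```bash
python3 - <<'E'
from h import *
s=eyes.camera("side");st=r.read_state();print(st["time_s"],st["position"],st["ft_force"])
a=cv2.resize(s["img"][130:190,240:310],None,fx=10,fy=10,interpolation=cv2.INTER_CUBIC);cv2.imwrite("pics/s3.png",a)
E
```

```text
5.4 [ 510.95139491 -317.5284673    67.36065516] [-2.20438476  3.17815738 14.11959071]
```

View pics/s3.png

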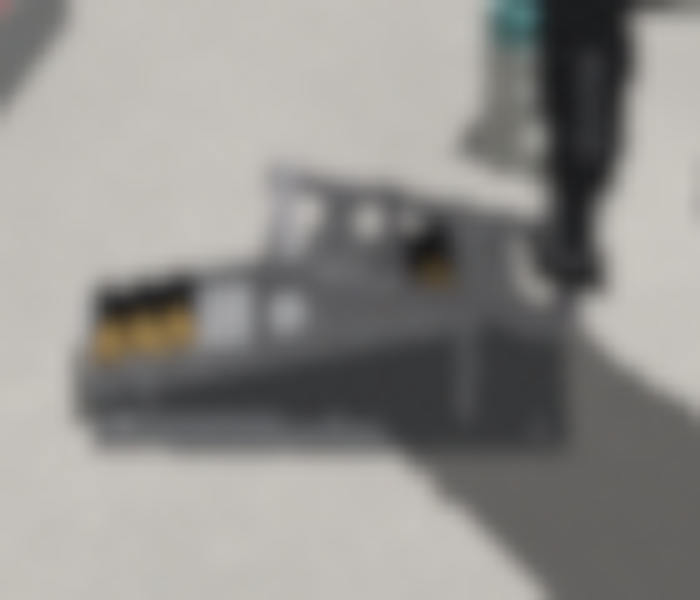

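Emit:
{"api": "carry_out", "payload": {"targets": [[0, [0, 0, 0], 0], [0, [0, 0, 0], 0], [0, [0, 0, 0], 0], [0, [0.1, 0, -0.8], 0], [0, [0.3, 0, -1.6], 0], [0, [0.6, 0, -2.4], 0], [0, [1.0, 0, -3.2], 0], [0, [1.4, 0, -4], 0], [0, [1.4, 0, -5.5], 0], [0, [1.4, 0, -8], 0]]}}

```text
time_s: 6.23
position: [523.8, -312.9, 146.2]
orientation: [180.0, -0.1, 15.1]
ft_force: [0.2, -0.9, 0.7]
finger_gap: -0.2
```

Emit:
{"api": "carry_out", "payload": {"targets": [[0, [0, 0, -3], 0], [0, [-3, 0, -6], 0], [0, [-6, 0, -8], 0], [0, [-10, 0, -8], 0], [0, [-14, 0, -8], 0], [0, [-14, 0, -8], 0], [0, [-14, 0, -8], 0]]}}

```text
time_s: 6.82
position: [387.6, -349.9, 227.0]
orientation: [179.9, -0.1, 15.0]
ft_force: [0.4, 0.0, 0.1]
finger_gap: 0.1
```

```bash
python3 - <<'E'
from h import *
t=eyes.camera("top");s=eyes.camera("side");st=r.read_state();print(st["time_s"],st["position"],st["ft_force"])
a=cv2.resize(s["img"][90:190,220:340],None,fx=6,fy=6,interpolation=cv2.INTER_CUBIC);cv2.imwrite("pics/s4.png",a)
a=cv2.resize(t["img"][130:230,270:390],None,fx=6,fy=6,interpolation=cv2.INTER_CUBIC);cv2.imwrite("pics/t4.png",a)
E
```

```text
6.9167 [ 389.17412878 -349.24213853  226.40807809] [0.16415326 0.72111632 0.73955002]
```

View pics/s4.png

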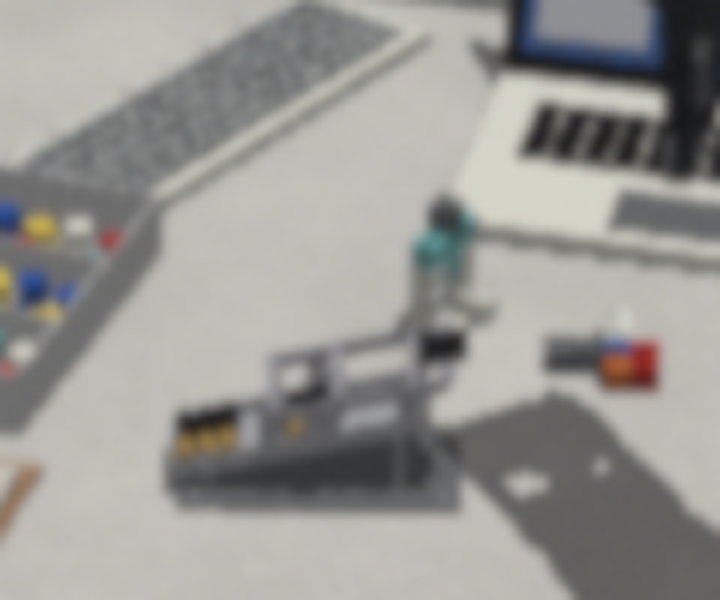

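View pics/t4.png

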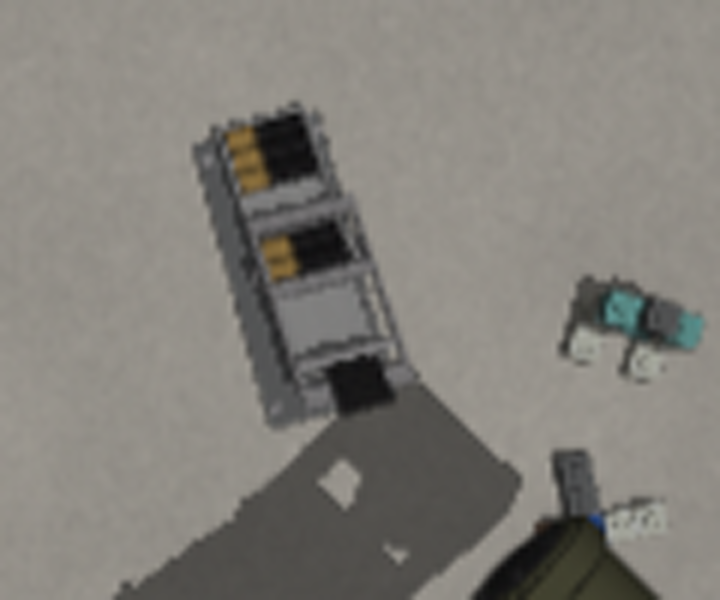

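The lever is back up, with the black paddle at side crop (440,347) as before. Three cells lie at the lip, at top crop (270,150), and two are held behind the gate, at (305,250). I'll let things settle briefly and then hand in.

Emit:
{"api": "carry_out", "payload": {"targets": [[0, [0, 0, 0], 0], [0, [0, 0, 0], 0], [0, [0, 0, 0], 0], [0, [0, 0, 0], 0], [0, [0, 0, 0], 0], [0, [0, 0, 0], 0]]}}

```text
time_s: 7.42
position: [389.3, -349.2, 226.3]
orientation: [180.0, -0.1, 15.1]
ft_force: [-0.7, -0.7, 0.6]
finger_gap: 0.1
```

```bash
python3 - <<'E'
from h import *
t0=cv2.imread("pics/top0.png");t=eyes.camera("top")
print(np.abs(t["img"][130:200,80:260].astype(int)-t0[130:200,80:260]).max())
print(r.read_state()["ft_force"],r.sign_off())
E
```

```text
15
the job is handed in; nothing more can be done
[-0.19654995  0.12307999  0.56097885] None
```

I served one set of three thin cells from the thin-cell dispenser and handed the job in at about 7.5 s; no verdict was reported.

- **Press:** With the gripper shut, I pressed the black paddle down its arc to its stop, with about 13 N on the fingertip. I held it there for over half a second after the cells were in the trough. Then I let it come back up and moved clear. For a moment at the bottom there was an unexpected 11 N sideways force. Shifting the tip about 1 mm outward (with a slight extra press) brought it down to about 2 N.
- **Thin cells:** The last pictures show three cells in a row against the end lip, two held behind the gate, and the lever back at rest.
- **Everything else:** The part of the top picture with the thick-cell dispenser, battery case and controller matched the first picture (largest difference 15 of 255). The block robot and block model looked unmoved, though the arm partly hid the block model in the last top picture. I did not compare the mouse and screwdriver; the arm's path stayed well above both.
- **Robot:** The wrist force was about zero at the end.

The lever angle itself could not be read. That it reached full press is inferred from the tip height (67 mm), the force and the pictures.

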